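# Put the balancer's centring cones back on their storage posts

### The job

The wheel balancer's centring cones have been left on the bench: three in a pile and a fourth, large one on its own. Take the pile apart and put every cone, neck up, over the storage post of its own colour, standing flat on the disc with the pin inside its bore; lower each one down rather than dropping it. Leave the white paste jar and the dial gauge where they are.

Things in the scene. Friction and masses are not known exactly. Their poses are not given: they have to be found in the camera images.
- red_cone_mid (a point): Large centring cone, 62 mm tall: red skirt 104 mm across at the foot, narrowing to an upright bare-steel round neck 56 mm across, its top 28 mm (grasp it there); 42 mm bore right through. This point: on the axis, half-way up (31 mm); z: axis, neck end up; yaw is immaterial. About 0.5 kg. Starts on the bench, alone or at the bottom of the pile.
- blue_cone_mid (a point): Large centring cone, 62 mm tall: blue skirt 104 mm across at the foot, narrowing to an upright bare-steel round neck 56 mm across, its top 28 mm (grasp it there); 42 mm bore right through. This point: on the axis, half-way up (31 mm); z: axis, neck end up; yaw is immaterial. About 0.5 kg. Starts on the bench, alone or at the bottom of the pile.
- yellow_cone_mid (a point): Medium centring cone, 58 mm tall: yellow skirt 80 mm across at the foot, narrowing to an upright bare-steel round neck 48 mm across, its top 28 mm (grasp it there); 34 mm bore right through. This point: on the axis, half-way up (29 mm); z: axis, neck end up; yaw is immaterial. About 0.34 kg. Starts on the neck of a large cone.
- green_cone_mid (a point): Small centring cone, 52 mm tall: green skirt 60 mm across at the foot, narrowing to an upright bare-steel round neck 40 mm across, its top 28 mm (grasp it there); 27 mm bore right through. This point: on the axis, half-way up (26 mm); z: axis, neck end up; yaw is immaterial. About 0.22 kg. Starts on top of the pile, on the neck of the yellow cone.
- red_post: Fixed storage post of the red cone: red disc 100 mm across, 8 mm thick, with an upright 24 mm aluminium pin in its middle that rises 30 mm above the disc, the last 8 mm tapered to 16 mm. Origin: centre of the disc's underside, on the bench. The cone stands on the disc's upper face, the pin inside its 42 mm bore.
- blue_post: Fixed storage post of the blue cone: blue disc 100 mm across, 8 mm thick, with an upright 24 mm aluminium pin in its middle that rises 30 mm above the disc, the last 8 mm tapered to 16 mm. Origin: centre of the disc's underside, on the bench. The cone stands on the disc's upper face, the pin inside its 42 mm bore.
- yellow_post: Fixed storage post of the yellow cone: yellow disc 100 mm across, 8 mm thick, with an upright 18 mm aluminium pin in its middle that rises 30 mm above the disc, the last 8 mm tapered to 10 mm. Origin: centre of the disc's underside, on the bench. The cone stands on the disc's upper face, the pin inside its 34 mm bore.
- green_post: Fixed storage post of the green cone: green disc 100 mm across, 8 mm thick, with an upright 12 mm aluminium pin in its middle that rises 30 mm above the disc, the last 8 mm tapered to 4 mm. Origin: centre of the disc's underside, on the bench. The cone stands on the disc's upper face, the pin inside its 27 mm bore.
- paste_jar: Round white jar with a black lid, 64 mm across, 85 mm tall, loose, standing among the cones and posts: to be left alone. Origin: centre of its underside.
- dial_gauge: Black rubber-cased pressure gauge lying on its back, white dial up, 62 mm across, 26 mm tall, with a brass stem 14 mm thick that reaches 51 mm from its middle along its own x; loose: to be left alone. Origin: centre of its underside.
Things that resemble listed ones, but are neither listed nor needed, are in the scene too. Leave any blue look-alike of the part that bears green_cone_mid alone. Leave any pink look-alike of the green_post alone.

How it is judged (in metres and radians):
At the end, for the whole second after the job is handed in: Each of the four cones stands on the disc of the post of its own colour: axis within 13 mm of the post's, height within 4 mm of resting flat, tilted less than 0.1 rad, at rest (under 0.02 m/s); the paste jar and dial gauge are within 30 mm of where they began (horizontal distance between red_cone_mid and red_post below 0.013 m and z of red_cone_mid in the frame of red_post between 0.035 and 0.043 m and angle between each of red_cone_mid, blue_cone_mid, yellow_cone_mid, green_cone_mid's own z axis and vertical below 0.1 rad and linear speed of each of red_cone, blue_cone, yellow_cone, green_cone below 0.02 m/s and horizontal distance between blue_cone_mid and blue_post below 0.013 m and z of blue_cone_mid in the frame of blue_post between 0.035 and 0.043 m and horizontal distance between yellow_cone_mid and yellow_post below 0.013 m and z of yellow_cone_mid in the frame of yellow_post between 0.033 and 0.041 m and horizontal distance between green_cone_mid and green_post below 0.013 m and z of green_cone_mid in the frame of green_post between 0.03 and 0.038 m and distance of each of paste_jar, dial_gauge from where it was at the start of the episode below 0.03 m); the robot touches nothing.
It fails at once if a cone is dropped onto its post (faster than 0.6 m/s there, a free fall of about 2 cm or more) ((horizontal distance between red_cone_mid and red_post below 0.03 m and z of red_cone_mid in the frame of red_post below 0.09 m and linear speed of red_cone above 0.6 m/s) or (horizontal distance between blue_cone_mid and blue_post below 0.03 m and z of blue_cone_mid in the frame of blue_post below 0.09 m and linear speed of blue_cone above 0.6 m/s) or (horizontal distance between yellow_cone_mid and yellow_post below 0.03 m and z of yellow_cone_mid in the frame of yellow_post below 0.09 m and linear speed of yellow_cone above 0.6 m/s) or (horizontal distance between green_cone_mid and green_post below 0.03 m and z of green_cone_mid in the frame of green_post below 0.09 m and linear speed of green_cone above 0.6 m/s)).
It fails at once if the paste jar is shifted by 3 cm or more, or tipped over (distance of paste_jar from where it was at the start of the episode above 0.03 m or angle between paste_jar's own z axis and vertical above 0.5 rad).
It fails at once if the dial gauge is shifted by 3 cm or more, or tipped over (distance of dial_gauge from where it was at the start of the episode above 0.03 m or angle between dial_gauge's own z axis and vertical above 0.5 rad).
It also fails if it takes over 106 s, if anything falls off the work surface, if the arm or the gripper's body presses on something with over 40 N, if the wrist force passes 120 N, or if a joint passes its speed limit or range.

### The arm

A 6-joint arm with a two-finger parallel gripper is mounted at the origin on the work surface. World frame = base frame: x ahead of the robot, y to its left, z up, the work surface at z = 0. Lengths are in mm, angles in rad, forces in N, time in s.
With the tool pointing down it reaches from about 275 to 750 mm from the base axis. Payload 10.2 kg.
Tool frame: the origin (TCP) lies midway between the tips of the shut fingers; the grasp point (between the pads) lies grasp_offset behind it (grasp_offset is the distance from the TCP to the grasp point, in mm); x points along the fingers, z is the direction in which the jaws open and shut, and the axes are right-handed (so a half turn about x gives the same grasp; the last joint's range is limited). The gripper opens to 85 mm and grips with 20 to 120 N. Pads are 22 mm wide; open, the fingers measure 114 mm over their backs; the gripper's body (76 mm by 85 mm) begins 54 mm behind the grasp point. The pads swing forward as they close: fully open they stand 13 mm farther back than shut.
Start: joints at [1.111, 0.313, 1.498, -0, 1.331, -0.223], TCP at [123.174, 510.352, 231.294] pointing down, gripper open.
Joint ranges: [-2.94, 2.94], [-0.97, 2.17], [0.19, 2.56], [-1.23, 4.37], [0.02, 3.11], [-2.88, 2.88]. Speed limits (rad/s): [2.39, 2.39, 3.01, 3.14, 3.14, 3.14].

### API

Orientations are given as a unit quaternion [w, x, y, z].
In Python, from rig import sense, capture, calibration, finish_job, grasp_offset gives the robot as it stands.
- The arm moves only by the shell command python3 -m jog 'ROWS' [FORCE]. ROWS is JSON, a list of rows, each an object with "linear": the shift along the tool's x, y, z scaled (see below), a list of three; "rotation": the turn, a rotation vector about the tool's x, y, z scaled (see below), a list of three; "grip": the finger opening in mm, from 0 to 85.4. A call has 1 to 20 rows; each row is the pose to reach, as a shift and turn from the pose measured when the call began, along the tool's axes at that moment; what a row does not reach only later rows make up. The controller multiplies each number of a shift by 0.3 m and each number of a turn by 0.5 rad. A row lasts 1/12 s, in which the tool goes at most 41.7 mm and 7.16 degrees, less where a joint would pass 70% of its speed; a pose out of reach is approached as far as the arm can. A call with a number of a shift or a turn outside -1 to 1 is refused whole. A call with a gripper value outside its range is refused whole. The fingers move at their own pace and stop on an object; FORCE is the grip in N (left out, the last holds). Time passes only in rows, so rows that repeat a pose let the fingers close. It gives the time, the measured TCP pose, the force and the opening at its end, in the units of the state.
- sense(): the state, without advancing time (a new reading comes with each control period).
- capture(name): name is "scene" or "top" or "wrist"; returns (picture, depth): 384x512x3 uint8, red, green, blue; 384x512 float32, mm along the optical axis (not along the pixel's ray), 0 where there is no reading.
- calibration(name): a dict with "intrinsics" (3x3 intrinsics, pixels), "world_from_camera" (4x4, takes a point from camera to world coordinates). Camera axes: x right, y up, looking along -z (the intrinsics and any distortion apply to the point x, -y, -z); pixel columns grow to the right and rows downward; lengths in mm; the calibration is good to about 2 mm. A picture is of the moment at which its call begins: read the wrist's pose just before it. calibration takes no time and is no camera call; for the wrist camera it gives the pose at the moment of the call.
- finish_job(): hands the job in, once; it reports no verdict.
The state is a dict: "time_s": time; "joints": joint angles; "dq": joint speeds; "tau": joint torques, N m; "eef_pos": TCP position; "ee_rot": TCP orientation; "force": force on the tool from outside, world axes, zero at the start; "wrist_torque": the same for the moment, N m; "grip_width": opening from 0.0 (shut) to 1.0 (fully open).
Only numpy, scipy, OpenCV 4.12 (cv2) and the standard library are available. Lean on these libraries where they do the work, as an engineer would, in place of code of your own. Each camera call takes 0.05 s, during which the arm holds its last target.

## Working session

There is one attempt and no reset: what is moved stays moved. The work goes in short steps, Python scripts to look and compute and a shell command to move; the robot and the scene stay as the last step left them, time stands still between calls to the robot, and variables do not carry over. Pictures are saved under pics/ and viewed, and the job is handed in when it is done.

```bash
ls; mkdir -p pics; python3 - <<'E'
from rig import sense,capture,calibration,grasp_offset
import cv2,numpy as np
print(sense());print(grasp_offset)
for n in("scene","top"):
    p,d=capture(n);cv2.imwrite(f"pics/{n}0.png",p[:,:,::-1]);np.save(f"pics/{n}0.npy",d);np.save(f"pics/{n}0p.npy",p)
    print(n,calibration(n))
E
```

```text
pics
{'time_s': 0.0, 'joints': array([ 1.11060093e+00,  3.13411455e-01,  1.49847367e+00,  4.49304076e-06,
        1.33101683e+00, -2.23395956e-01]), 'dq': array([ 2.67231483e-04, -6.77121599e-05, -2.38494734e-03,  5.35177940e-04,
        8.97674553e-04, -1.67907867e-03]), 'tau': array([-4.47696439e-04, -4.12276089e+01, -2.59737790e+01, -2.00140544e-04,
        4.25342252e-03, -5.44452504e-06]), 'eef_pos': array([123.04412072, 510.0936763 , 230.74103375]), 'ee_rot': array([ 0.55514246, -0.43763472,  0.55597999,  0.43724015]), 'force': array([-0.30471523,  0.49073992, -0.07287213]), 'wrist_torque': array([ 0.04956239, -0.03438081, -0.02497106]), 'grip_width': 1.0026515860945047}
18.700000000000003
scene {'intrinsics': array([[370.11806729,   0.        , 254.93637114],
       [  0.        , 370.11806729, 186.93394214],
       [  0.        ,   0.        ,   1.        ]]), 'world_from_camera': array([[ 7.40217065e-01, -4.58969233e-01,  4.91351136e-01,
         9.85526612e+02],
       [ 6.72085389e-01,  5.26256712e-01, -5.20917559e-01,
        -4.68262349e+02],
       [-1.94917008e-02,  7.15821986e-01,  6.98010714e-01,
         8.21831982e+02],
       [ 0.00000000e+00,  0.00000000e+00,  0.00000000e+00,
         1.00000000e+00]])}
top {'intrinsics': array([[429.21963337,   0.        , 254.76710096],
       [  0.        , 429.21963337, 195.10377959],
       [  0.        ,   0.        ,   1.        ]]), 'world_from_camera': array([[-3.17791878e-02,  9.74586325e-01, -2.21746653e-01,
         2.45284975e+02],
       [-9.99493946e-01, -3.06783602e-02,  8.40777263e-03,
         7.61995249e+01],
       [ 1.39127654e-03,  2.21901629e-01,  9.75068065e-01,
         1.29385306e+03],
       [ 0.00000000e+00,  0.00000000e+00,  0.00000000e+00,
         1.00000000e+00]])}
```

View pics/scene0.png

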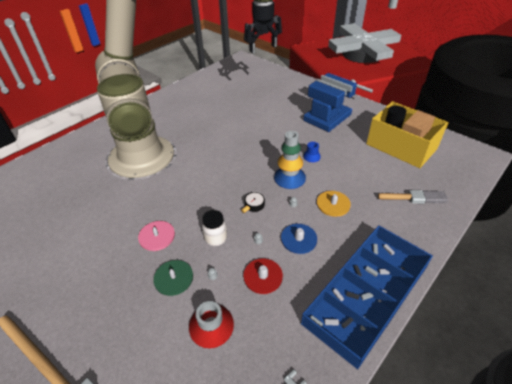

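View pics/top0.png

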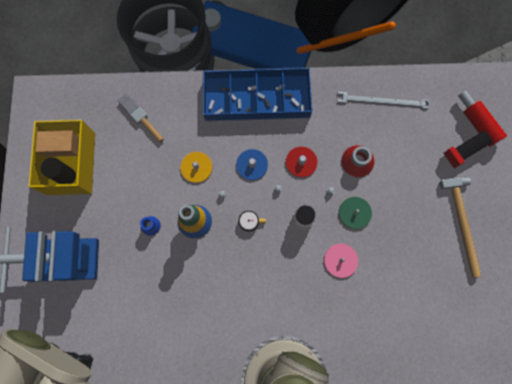

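```bash
cat > h.py <<'E'
import numpy as np,cv2
from rig import calibration
def ray(name,uv,z,c=None):
    c=c or calibration(name);K=c["intrinsics"];T=c["world_from_camera"]
    uv=np.atleast_2d(uv).astype(float)
    d=np.c_[(uv[:,0]-K[0,2])/K[0,0],-(uv[:,1]-K[1,2])/K[1,1],-np.ones(len(uv))]@T[:3,:3].T
    o=T[:3,3];s=(z-o[2])/d[:,2];return o+d*s[:,None]
def pts(name,d,c=None):
    c=c or calibration(name);K=c["intrinsics"];T=c["world_from_camera"]
    v,u=np.mgrid[:d.shape[0],:d.shape[1]]
    P=np.stack([(u-K[0,2])/K[0,0]*d,-(v-K[1,2])/K[1,1]*d,-d],-1)
    return P@T[:3,:3].T+T[:3,3]
def circ(xy):
    A=np.c_[2*xy,np.ones(len(xy))];s=np.linalg.lstsq(A,(xy**2).sum(1),rcond=None)[0]
    return s[:2],np.sqrt(s[2]+s[0]**2+s[1]**2)
H={'red':[(0,8),(172,180)],'yellow':[(17,30)],'green':[(50,90)],'blue':[(100,125)],'pink':[(155,171)]}
def mask(p,c):
    h=cv2.cvtColor(p,cv2.COLOR_RGB2HSV);m=0
    for a,b in H[c]: m=m|cv2.inRange(h,(a,110,50),(b,255,255))
    return m
E
python3 - <<'E'
from h import *
for n in("scene","top"):
    p=np.load(f"pics/{n}0p.npy");d=np.load(f"pics/{n}0.npy");P=pts(n,d)
    for c in H:
        m=mask(p,c);k,l,s,ce=cv2.connectedComponentsWithStats(m)
        for i in range(1,k):
            if s[i,4]<120 or s[i,4]>3000:continue
            cn=max(cv2.findContours((l==i).astype(np.uint8),0,1)[0],key=len)
            hull=cv2.convexHull(cn)[:,0]
            W=ray(n,hull,8)
            ct,r=circ(W[:,:2])
            if not(0<ct[0]<800): continue
            z=P[l==i][:,2]
            print(n,c,s[i],"circ z=8",ct.round(1),r.round(1),"z",np.percentile(z,[5,50,95]).round(1))
E
```

```text
scene red [243 258  40  36 985] circ z=8 [641.7 -84.6] 50.4 z [ 5.6  9.1 11.8]
scene red [189 306  45  43 954] circ z=8 [ 641.1 -261.8] 50.8 z [ 5.3 18.8 33.3]
scene yellow [ 367  101   82   67 2612] circ z=8 [643.3 725.4] 169.7 z [  6.   68.2 111.1]
scene yellow [278 156  25  16 280] circ z=8 [421.2 304.7] 44.3 z [61.3 77.2 91.4]
scene yellow [317 191  34  26 628] circ z=8 [634.8 243. ] 51.5 z [ 3.8  8.9 11.4]
scene yellow [  0 319  30  35 154] circ z=8 [ 322.9 -545.9] 58.6 z [22.2 25.4 28.2]
scene green [155 262  37  32 530] circ z=8 [ 475.5 -239. ] 45.4 z [ 6.8  9.2 11.6]
scene blue [326  74  30  23 139] circ z=8 [239.8 816.9] 106.3 z [104.8 144.5 147.6]
scene blue [ 304   81   48   51 1503] circ z=8 [282.1 669.1] 151.8 z [ 12.3  73.4 146.2]
scene blue [304 142  16  20 260] circ z=8 [442.8 401.4] 47.7 z [ 3.6 26.3 53.3]
scene blue [275 170  30  19 392] circ z=8 [467.5 245. ] 49.2 z [ 3.5 17.8 32.4]
scene blue [281 224  36  30 717] circ z=8 [638.   69.8] 49.9 z [ 5.6  8.9 11.5]
scene pink [139 222  35  28 684] circ z=8 [ 333.2 -184.9] 48.3 z [ 6.3  9.2 11.7]
top red [464 101  43  4
[... 566 characters left out ...]
  26 228] circ z=8 [471.4 259. ] 40.0 z [ 68.3  79.1 120. ]
top green [341 198  30  27 247] circ z=8 [ 478.6 -242.2] 41.5 z [ 4.4  8.4 12.6]
top blue [236 150  32  30 683] circ z=8 [637.  72.] 48.8 z [ 3.5  8.2 13.1]
top blue [180 206  32  32 232] circ z=8 [463.3 250. ] 49.4 z [ 5.9 15.  24. ]
top blue [140 216  20  19 279] circ z=8 [455.4 385.3] 29.2 z [ 6.1 24.5 54.3]
top blue [  53  231   45   49 1916] circ z=8 [369.1 609.3] 82.1 z [ 25.3 127.2 147.5]
top blue [ 23 232  15  49 578] circ z=8 [374.1 759.7] 65.0 z [140.4 144.6 148.3]
top blue [ 42 236   9  45 194] circ z=8 [364.8 734.3] 73.0 z [ 26.   33.3 109.1]
top pink [325 244  32  33 787] circ z=8 [ 331.5 -183.5] 47.7 z [ 4.1  8.4 13.2]
```

```bash
python3 - <<'E'
from h import *
for n in("scene","top"):
    p=np.load(f"pics/{n}0p.npy");d=np.load(f"pics/{n}0.npy");P=pts(n,d)
    X=P.reshape(-1,3)
    for nm,(cx,cy),r in(("pile",(425,220),70),("red",(560,-180),70)):
        s=X[(np.hypot(X[:,0]-cx,X[:,1]-cy)<r)]
        h,e=np.histogram(s[:,2],np.arange(-10,200,4));print(n,nm,[(int(a),int(b)) for a,b in zip(e,h)if b>5])
    a=(110,260,190,340) if n=="scene" else(130,160,180,130)
im=cv2.imread("pics/top0.png");cv2.imwrite("pics/a.png",np.hstack([cv2.resize(im[190:250,130:220],(450,300),interpolation=2),cv2.resize(im[135:235,320:390],(210,300),interpolation=2)]))
im=cv2.imread("pics/scene0.png");cv2.imwrite("pics/b.png",np.hstack([cv2.resize(im[120:200,255:335],(400,400),interpolation=2),cv2.resize(im[270:350,180:260],(400,400),interpolation=2)]))
E
```

```text
scene pile [(-6, 24), (-2, 401), (2, 172), (6, 27), (10, 38), (14, 34), (18, 36), (22, 35), (26, 33), (30, 33), (34, 24), (38, 15), (42, 17), (46, 15), (50, 6), (62, 11), (66, 21), (70, 28), (74, 35), (78, 29), (82, 35), (86, 27), (90, 33), (94, 17), (98, 10), (102, 18), (106, 14), (110, 18), (122, 16), (126, 30), (130, 28), (134, 33), (138, 25), (142, 24), (146, 16), (150, 19), (154, 16), (158, 27), (162, 21), (166, 24), (170, 55), (174, 9)]
scene red [(-6, 36), (-2, 1280), (2, 561), (6, 62), (10, 39), (14, 19), (18, 11), (22, 18), (26, 7)]
top pile [(-10, 9), (-6, 225), (-2, 575), (2, 259), (6, 60), (10, 48), (14, 51), (18, 66), (22, 32), (26, 16), (62, 8), (66, 23), (70, 53), (74, 48), (78, 41), (82, 33), (86, 30), (90, 15), (118, 7), (122, 9), (126, 38), (130, 39), (134, 35), (138, 33), (142, 22), (146, 21), (150, 6), (158, 15), (162, 8), (166, 19), (170, 74), (174, 13)]
top red [(-10, 13), (-6, 218), (-2, 775), (2, 399), (6, 79), (10, 32), (14, 25), (18, 14), (22, 13)]
```

```bash
python3 - <<'E'
from h import *
for n in("scene","top"):
    p=np.load(f"pics/{n}0p.npy");d=np.load(f"pics/{n}0.npy");P=pts(n,d)
    h=cv2.cvtColor(p,cv2.COLOR_RGB2HSV)
    m=cv2.inRange(h,(55,60,25),(95,255,255));k,l,s,ce=cv2.connectedComponentsWithStats(m)
    for i in range(1,k):
        if s[i,4]>200:
            cn=max(cv2.findContours((l==i).astype(np.uint8),0,1)[0],key=len)
            print("green",s[i],*circ(ray(n,cv2.convexHull(cn)[:,0],8)[:,:2]))
    for nm,c0,zt,ro in(("red",(638,-260),62,28),("pile",(458,246),172,20),("bluefoot",(458,246),2,52),("decoy",(440,385),52,20),("jar",(500,-90),85,32)):
        near=np.hypot(P[...,0]-c0[0],P[...,1]-c0[1])<60
        q=near&(abs(P[...,2]-zt)<(5))
        if nm=="bluefoot": continue
        uv=np.argwhere(q)[:,::-1]
        W=ray(n,uv,zt); hull=cv2.convexHull(W[:,:2].astype(np.float32))[:,0]
        ct,r=circ(hull.astype(float));print(n,nm,len(uv),"hull fit",ct.round(1),r.round(1),"mean",W.mean(0).round(1),"pts",np.median(P[q],0).round(1))
E
```

```text
green [154 260  39  35 999] [ 474.63602607 -238.76253658] 49.600859024584274
scene red 266 hull fit [ 638.  -260.6] 28.5 mean [ 638.1 -261.    62. ] pts [ 638.8 -261.5   62.8]
scene pile 81 hull fit [459.4 247.5] 22.1 mean [460.7 248.4 172. ] pts [462.1 248.7 171.9]
scene decoy 64 hull fit [453.2 382.9] 21.0 mean [452.5 383.   52. ] pts [451.4 384.   51.9]
scene jar 244 hull fit [461.8 -79.4] 26.6 mean [462.8 -79.6  85. ] pts [463.4 -80.6  85.7]
green [339 197  33  32 782] [ 473.66515685 -237.93549823] 48.662067384365194
top red 129 hull fit [ 637.4 -259.2] 27.5 mean [ 637.7 -259.3   62. ] pts [ 639.3 -259.6   62.4]
top pile 105 hull fit [460.1 250.6] 19.4 mean [460.1 250.9 172. ] pts [460.2 250.6 172.2]
top decoy 84 hull fit [452.7 384.8] 19.4 mean [452.7 384.7  52. ] pts [453.5 384.9  51.4]
top jar 223 hull fit [463.5 -77.5] 24.4 mean [463.  -77.5  85. ] pts [462.8 -77.6  85.2]
```

View pics/a.png

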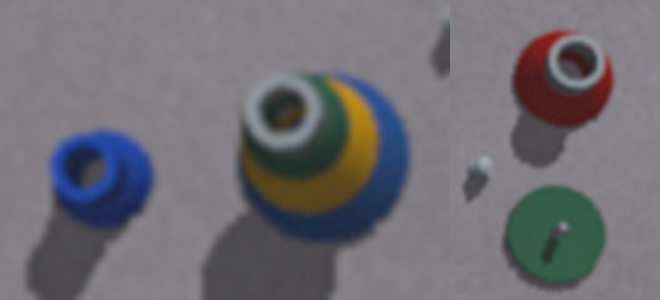

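View pics/b.png

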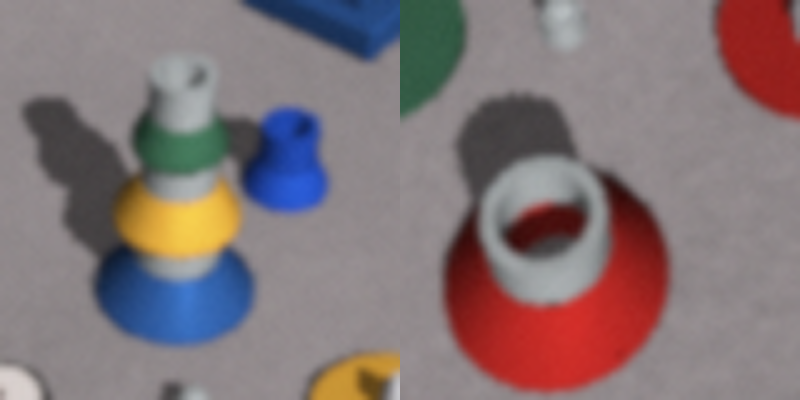

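```bash
cat >> h.py <<'E'
from scipy.spatial.transform import Rotation as Ro
def plan(*targets,yaw=None):
    from rig import sense
    s=sense();q=s["ee_rot"];R=Ro.from_quat(q[[1,2,3,0]]);M=R.as_matrix();p=s["eef_pos"]
    z=M[:,2];a=np.arctan2(z[1],z[0])
    print("t",round(s["time_s"],2),"p",p.round(1),"jaw yaw",a.round(3),"tilt x",M[:,0].round(3),"force",s["force"].round(1),"grip",round(s["grip_width"],3),"j",s["joints"].round(2))
    y=a if yaw is None else yaw
    X=np.array([0,0,-1.]);Z=np.array([np.cos(y),np.sin(y),0]);T=np.c_[X,np.cross(Z,X),Z]
    rv=(R.inv()*Ro.from_matrix(T)).as_rotvec()
    print("rot",(rv/.5).round(4).tolist())
    for t in targets: print(t,"lin",(M.T@(np.array(t)-p)/300).round(4).tolist())
E
python3 - <<'E'
from h import *
plan((460,249,230),(460,249,170),(460,249,147),(460,249,210))
plan((460,249,230),yaw=np.pi/2)
E
```

```text
t 0.1 p [123.1 510.1 230.8] jaw yaw 1.334 tilt x [-0.001 -0.001 -1.   ] force [ 0.2  0.4 -1. ] grip 1.004 j [ 1.11  0.31  1.5   0.    1.33 -0.22]
rot [-0.0, -0.0022, -0.0005]
(460, 249, 230) lin [0.0029, -1.296, -0.5827]
(460, 249, 170) lin [0.2029, -1.296, -0.5825]
(460, 249, 147) lin [0.2796, -1.2961, -0.5824]
(460, 249, 210) lin [0.0696, -1.296, -0.5827]
t 0.1 p [123.1 510.1 230.8] jaw yaw 1.334 tilt x [-0.001 -0.001 -1.   ] force [ 0.2  0.4 -1. ] grip 1.004 j [ 1.11  0.31  1.5   0.    1.33 -0.22]
rot [-0.4735, -0.0022, -0.0008]
(460, 249, 230) lin [0.0029, -1.296, -0.5827]
```

```bash
python3 -m jog '[{"linear":[0,-0.15,-0.07],"rotation":[0,0,0],"grip":85},{"linear":[0,-0.28,-0.13],"rotation":[0,0,0],"grip":85},{"linear":[0,-0.41,-0.19],"rotation":[0,0,0],"grip":85},{"linear":[0,-0.53,-0.25],"rotation":[0,0,0],"grip":85},{"linear":[0,-0.65,-0.3],"rotation":[0,0,0],"grip":85},{"linear":[0,-0.77,-0.35],"rotation":[0,0,0],"grip":85},{"linear":[0,-0.9,-0.4],"rotation":[0,0,0],"grip":85},{"linear":[0,-0.9,-0.4],"rotation":[0,0,0],"grip":85},{"linear":[0,-0.9,-0.4],"rotation":[0,0,0],"grip":85}]' 40; python3 -c "
from h import *
plan((460,249,230),(460,249,147))"
```

```text
time_s: 0.85
eef_pos: [358.8, 328.8, 230.4]
ee_rot: [0.556, -0.437, 0.557, 0.436]
force: [0.3, -0.4, -0.4]
grip_width: 0.999
t 0.85 p [358.8 328.8 230.4] jaw yaw 1.33 tilt x [-0.001 -0.002 -1.   ] force [ 0.3 -0.4 -0.4] grip 0.999 j [ 0.5   0.23  1.61 -0.    1.3  -0.83]
rot [-0.0, -0.0036, -0.0019]
(460, 249, 230) lin [0.0013, -0.3912, -0.178]
(460, 249, 147) lin [0.2779, -0.3914, -0.1775]
```

```bash
python3 -m jog '[{"linear":[0,-0.13,-0.06],"rotation":[0,0,0],"grip":85},{"linear":[0,-0.26,-0.12],"rotation":[0,0,0],"grip":85},{"linear":[0,-0.391,-0.178],"rotation":[0,0,0],"grip":85},{"linear":[0,-0.391,-0.178],"rotation":[0,0,0],"grip":85},{"linear":[0,-0.391,-0.178],"rotation":[0,0,0],"grip":85}]' 40; python3 -c "
from h import *
from rig import capture
c=calibration('wrist');p,d=capture('wrist');cv2.imwrite('pics/w1.png',p[:,:,::-1]);P=pts('wrist',d,c)
print(np.load)
q=(abs(P[...,2]-172)<5)&(np.hypot(P[...,0]-460,P[...,1]-249)<40)
W=ray('wrist',np.argwhere(q)[:,::-1],172,c);print(len(W),circ(cv2.convexHull(W[:,:2].astype(np.float32))[:,0].astype(float)))
plan((460,249,230),(460,249,147))"
```

```text
time_s: 1.27
eef_pos: [460.4, 248.6, 229.9]
ee_rot: [0.556, -0.436, 0.558, 0.436]
force: [-0.2, 0.7, -0.2]
grip_width: 0.995
<function load at 0x7f10ffbc4680>
1878 (array([460.201239 , 252.7060565]), np.float64(19.99494322898076))
t 1.32 p [459.3 249.6 230. ] jaw yaw 1.33 tilt x [-0.002 -0.001 -1.   ] force [0.1 0.3 0.3] grip 0.998 j [ 0.27  0.31  1.5  -0.    1.33 -1.06]
rot [-0.0, -0.0038, -0.0042]
(460, 249, 230) lin [0.0001, -0.0028, -0.0015]
(460, 249, 147) lin [0.2767, -0.0033, -0.001]
```

View pics/w1.png

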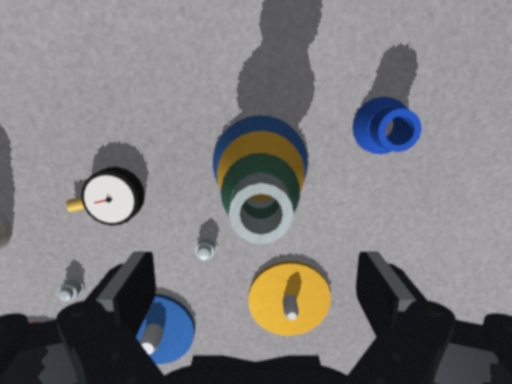

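```bash
python3 -m jog '[{"linear":[0.08,-0.003,0.004],"rotation":[0,-0.004,-0.004],"grip":85},{"linear":[0.16,-0.003,0.004],"rotation":[0,-0.004,-0.004],"grip":85},{"linear":[0.22,-0.003,0.004],"rotation":[0,-0.004,-0.004],"grip":85},{"linear":[0.277,-0.003,0.004],"rotation":[0,-0.004,-0.004],"grip":85},{"linear":[0.277,-0.003,0.004],"rotation":[0,-0.004,-0.004],"grip":70},{"linear":[0.277,-0.003,0.004],"rotation":[0,-0.004,-0.004],"grip":60},{"linear":[0.277,-0.003,0.004],"rotation":[0,-0.004,-0.004],"grip":50},{"linear":[0.277,-0.003,0.004],"rotation":[0,-0.004,-0.004],"grip":45},{"linear":[0.277,-0.003,0.004],"rotation":[0,-0.004,-0.004],"grip":40},{"linear":[0.277,-0.003,0.004],"rotation":[0,-0.004,-0.004],"grip":30},{"linear":[0.277,-0.003,0.004],"rotation":[0,-0.004,-0.004],"grip":30},{"linear":[0.277,-0.003,0.004],"rotation":[0,-0.004,-0.004],"grip":30},{"linear":[0.277,-0.003,0.004],"rotation":[0,-0.004,-0.004],"grip":30}]' 60; python3 -c "
from h import *
plan((460,251,190),(474,0,200),(474.2,-238.3,200))"
```

```text
time_s: 2.4
eef_pos: [460.8, 251.0, 148.6]
ee_rot: [0.558, -0.436, 0.555, 0.436]
force: [-1.8, 2.1, 7.4]
grip_width: 0.449
t 2.4 p [460.8 251.  148.6] jaw yaw 1.33 tilt x [ 0.003  0.002 -1.   ] force [-1.8  2.1  7.4] grip 0.449 j [ 0.27  0.39  1.62  0.    1.13 -1.06]
rot [-0.0, 0.0044, 0.0044]
(460, 251, 190) lin [-0.1381, 0.0024, -0.0005]
(474, 0, 200) lin [-0.1727, -0.2425, -0.8018]
(474.2, -238.3, 200) lin [-0.174, -0.4325, -1.5731]
```

```bash
python3 -m jog '[{"linear":[-0.03,0,0],"rotation":[0,0,0],"grip":30},{"linear":[-0.08,0,0],"rotation":[0,0,0],"grip":30},{"linear":[-0.15,0,0],"rotation":[0,0,0],"grip":30},{"linear":[-0.2,0,0],"rotation":[0,0,0],"grip":30},{"linear":[-0.2,0,0],"rotation":[0,0,0],"grip":30},{"linear":[-0.2,-0.03,-0.06],"rotation":[0,0,0],"grip":30},{"linear":[-0.2,-0.06,-0.15],"rotation":[0,0,0],"grip":30},{"linear":[-0.2,-0.09,-0.25],"rotation":[0,0,0],"grip":30},{"linear":[-0.2,-0.12,-0.35],"rotation":[0,0,0],"grip":30},{"linear":[-0.2,-0.15,-0.45],"rotation":[0,0,0],"grip":30},{"linear":[-0.2,-0.18,-0.55],"rotation":[0,0,0],"grip":30},{"linear":[-0.2,-0.21,-0.65],"rotation":[0,0,0],"grip":30},{"linear":[-0.2,-0.24,-0.75],"rotation":[0,0,0],"grip":30},{"linear":[-0.2,-0.24,-0.8],"rotation":[0,0,0],"grip":30},{"linear":[-0.2,-0.24,-0.8],"rotation":[0,0,0],"grip":30}]' 60; python3 -c "
from h import *
plan((474.2,-238.3,190))"
```

```text
time_s: 3.65
eef_pos: [472.8, -1.8, 207.5]
ee_rot: [0.558, -0.435, 0.557, 0.435]
force: [-0.5, 0.3, -2.5]
grip_width: 0.45
t 3.65 p [472.8  -1.8 207.5] jaw yaw 1.327 tilt x [ 0.001  0.001 -1.   ] force [-0.5  0.3 -2.5] grip 0.45 j [-0.25  0.22  1.69  0.    1.24 -1.58]
rot [-0.0, 0.003, 0.0019]
(474.2, -238.3, 190) lin [0.0573, -0.1951, -0.7639]
```

```bash
python3 -m jog '[{"linear":[0,-0.03,-0.06],"rotation":[0,0,0],"grip":30},{"linear":[0,-0.05,-0.15],"rotation":[0,0,0],"grip":30},{"linear":[0,-0.07,-0.25],"rotation":[0,0,0],"grip":30},{"linear":[0,-0.09,-0.35],"rotation":[0,0,0],"grip":30},{"linear":[0,-0.12,-0.45],"rotation":[0,0,0],"grip":30},{"linear":[0,-0.15,-0.55],"rotation":[0,0,0],"grip":30},{"linear":[0,-0.17,-0.65],"rotation":[0,0,0],"grip":30},{"linear":[0,-0.195,-0.73],"rotation":[0,0,0],"grip":30},{"linear":[0.0,-0.195,-0.764],"rotation":[0,0.003,0.002],"grip":30},{"linear":[0.0,-0.195,-0.764],"rotation":[0,0.003,0.002],"grip":30},{"linear":[0.0,-0.195,-0.764],"rotation":[0,0.003,0.002],"grip":30}]' 60; python3 -c "
from h import *
from rig import capture
c=calibration('wrist');p,d=capture('wrist');cv2.imwrite('pics/w2.png',p[:,:,::-1]);P=pts('wrist',d,c)
p2,d2=capture('top');cv2.imwrite('pics/t2.png',cv2.resize(p2[150:260,270:420,::-1],(750,550)))
P2=pts('top',d2)
q=(np.hypot(P[...,0]-474,P[...,1]+238)<45)&(P[...,2]>100)
print('wrist max z',np.percentile(P[q][:,2],[5,50,95]) if q.any() else 0)
h=cv2.cvtColor(p,cv2.COLOR_RGB2HSV);m=cv2.inRange(h,(55,60,25),(95,255,255));k,l,s,ce=cv2.connectedComponentsWithStats(m)
for i in range(1,k):
  if s[i,4]>300:
    cn=max(cv2.findContours((l==i).astype(np.uint8),0,1)[0],key=len)
    z=np.median(P[l==i][:,2]);print(s[i],z,circ(ray('wrist',cv2.convexHull(cn)[:,0],8 if z<60 else z,c)[:,:2]))
q=(np.hypot(P2[...,0]-474,P2[...,1]+238)<60)&(abs(P2[...,2]-(207.5+26))<6)
print(q.sum())
plan((474.2,-238.3,190))"
```

```text
time_s: 4.57
eef_pos: [474.1, -237.3, 206.7]
ee_rot: [0.557, -0.435, 0.557, 0.436]
force: [0.6, 0.6, -2.0]
grip_width: 0.45
wrist max z [190.35664164 256.27701198 290.77115343]
[ 200  117  112  130 9279] 8.531162279641933 (array([ 501.51943897, -243.68481423]), np.float64(72.48411222052533))
[233 258  46  21 703] 194.09925360995112 (array([ 484.07966107, -239.06805185]), np.float64(9.265483676138672))
0
t 4.67 p [ 474.3 -236.8  207.1] jaw yaw 1.328 tilt x [-0.     0.001 -1.   ] force [-0.9 -0.1 -2.6] grip 0.448 j [-0.68  0.34  1.52  0.    1.28 -2.01]
rot [0.0, 0.0012, -0.0008]
(474.2, -238.3, 190) lin [0.057, -0.0008, -0.0049]
```

View pics/w2.png

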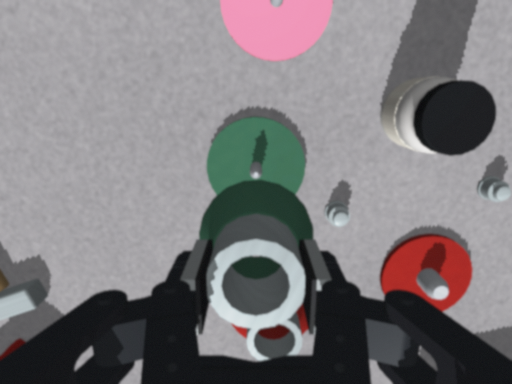

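View pics/t2.png

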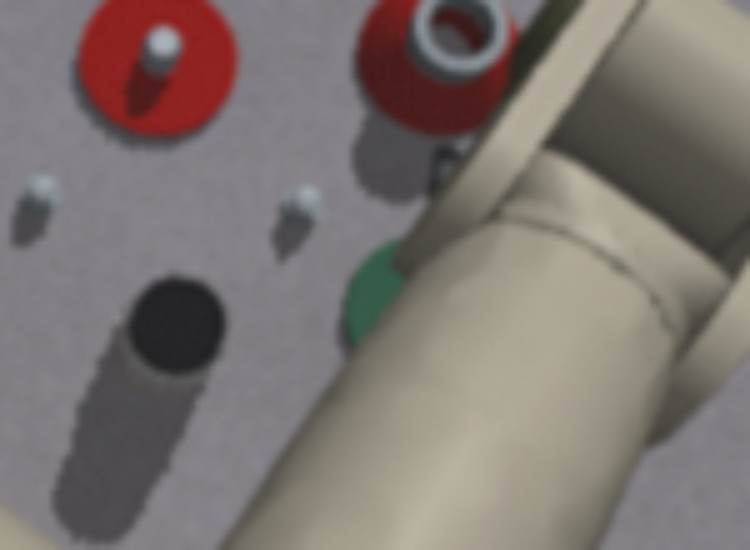

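```bash
cat >> h.py <<'E'
def wristchk(tag,lo,hi,rowmax,ztop,V=25):
    """disc (upper part of contour, rows<rowmax) and held neck ring"""
    from rig import capture
    c=calibration('wrist');p,d=capture('wrist');cv2.imwrite(f'pics/{tag}.png',p[:,:,::-1]);P=pts('wrist',d,c)
    h=cv2.cvtColor(p,cv2.COLOR_RGB2HSV);m=cv2.inRange(h,(lo,90,V),(hi,255,255))
    k,l,s,ce=cv2.connectedComponentsWithStats(m)
    for i in range(1,k):
        if s[i,4]<800: continue
        cn=max(cv2.findContours((l==i).astype(np.uint8),0,1)[0],key=len)
        hu=cv2.convexHull(cn)[:,0];hu=hu[(hu[:,1]<rowmax)&(hu[:,1]>2)]
        if len(hu)>6: print("disc",s[i],"z",np.median(P[l==i][:,2]).round(1),*[np.round(x,1) for x in circ(ray('wrist',hu,8,c)[:,:2])])
    return c,p,P
E
python3 - <<'E'
from h import *
c,p,P=wristchk('w3',55,95,180,0)
v,u=np.mgrid[:384,:512]
q=(p.min(2)>195)&(u>195)&(u<320)&(v>225)&(v<335)
print(q.sum(),"ring z",np.percentile(P[q][:,2],[10,50,90]))
uv=np.argwhere(q)[:,::-1];z=np.median(P[q][:,2])
print(circ(ray('wrist',cv2.convexHull(uv.astype(np.int32))[:,0],z,c)[:,:2]))
plan((474,-238,100))
E
```

```text
disc [ 201  117  110  127 8841] z 8.5 [ 473.4 -235.9] 48.2
1391 ring z [229.56935503 230.3516406  231.08563797]
(array([ 476.34999458, -237.78138135]), np.float64(18.55986649974085))
t 4.72 p [ 474.4 -236.9  207.2] jaw yaw 1.328 tilt x [-0.  0. -1.] force [-0.7 -0.1 -2.2] grip 0.446 j [-0.68  0.34  1.52  0.    1.28 -2.01]
rot [0.0, 0.0008, -0.0003]
(474, -238, 100) lin [0.3574, 0.0002, -0.004]
```

```bash
python3 -m jog '[{"linear":[0.06,0.003,-0.001],"rotation":[0,0,0],"grip":30},{"linear":[0.14,0.003,-0.001],"rotation":[0,0,0],"grip":30},{"linear":[0.22,0.003,-0.001],"rotation":[0,0,0],"grip":30},{"linear":[0.3,0.003,-0.001],"rotation":[0,0,0],"grip":30},{"linear":[0.37,0.003,-0.001],"rotation":[0,0,0],"grip":30},{"linear":[0.43,0.003,-0.001],"rotation":[0,0,0],"grip":30},{"linear":[0.48,0.003,-0.001],"rotation":[0,0,0],"grip":30},{"linear":[0.51,0.003,-0.001],"rotation":[0,0,0],"grip":30},{"linear":[0.53,0.003,-0.001],"rotation":[0,0,0],"grip":30},{"linear":[0.54,0.003,-0.001],"rotation":[0,0,0],"grip":30},{"linear":[0.55,0.003,-0.001],"rotation":[0,0,0],"grip":30},{"linear":[0.55,0.003,-0.001],"rotation":[0,0,0],"grip":30}]' 60; python3 -c "
from h import *
plan((473.5,-236.5,36.5))"
```

```text
time_s: 5.72
eef_pos: [473.6, -236.9, 42.4]
ee_rot: [0.557, -0.436, 0.557, 0.436]
force: [0.3, 0.3, -2.4]
grip_width: 0.446
t 5.72 p [ 473.6 -236.9   42.4] jaw yaw 1.328 tilt x [ 0.  0. -1.] force [ 0.3  0.3 -2.4] grip 0.446 j [-0.69  0.55  1.69  0.    0.9  -2.01]
rot [-0.0, 0.0004, 0.0005]
(473.5, -236.5, 36.5) lin [0.0197, 0.0006, 0.0011]
```

```bash
python3 -m jog '[{"linear":[0.006,0,0],"rotation":[0,0,0],"grip":30},{"linear":[0.012,0,0],"rotation":[0,0,0],"grip":30},{"linear":[0.017,0,0],"rotation":[0,0,0],"grip":30},{"linear":[0.02,0,0],"rotation":[0,0,0],"grip":30},{"linear":[0.02,0,0],"rotation":[0,0,0],"grip":30},{"linear":[0.02,0,0],"rotation":[0,0,0],"grip":30}]' 60; python3 -c "
from h import *
plan((473.5,-236.5,36.5))"
```

```text
time_s: 6.22
eef_pos: [473.6, -236.9, 36.6]
ee_rot: [0.557, -0.436, 0.557, 0.436]
force: [-0.3, 0.9, 2.3]
grip_width: 0.45
t 6.22 p [ 473.6 -236.9   36.6] jaw yaw 1.328 tilt x [ 0.  0. -1.] force [-0.3  0.9  2.3] grip 0.45 j [-0.69  0.56  1.69  0.    0.89 -2.01]
rot [-0.0, 0.0003, 0.0009]
(473.5, -236.5, 36.5) lin [0.0004, 0.0008, 0.0012]
```

```bash
python3 -m jog '[{"linear":[0.001,0,0],"rotation":[0,0,0],"grip":45},{"linear":[0.001,0,0],"rotation":[0,0,0],"grip":55},{"linear":[0.001,0,0],"rotation":[0,0,0],"grip":65},{"linear":[0.001,0,0],"rotation":[0,0,0],"grip":75},{"linear":[0.0,0,0],"rotation":[0,0,0],"grip":75},{"linear":[-0.03,0,0],"rotation":[0,0,0],"grip":75},{"linear":[-0.1,0,0],"rotation":[0,0,0],"grip":75},{"linear":[-0.2,0,0],"rotation":[0,0,0],"grip":75},{"linear":[-0.3,0,0],"rotation":[0,0,0],"grip":85},{"linear":[-0.4,0,0],"rotation":[0,0,0],"grip":85},{"linear":[-0.5,0,0],"rotation":[0,0,0],"grip":85},{"linear":[-0.5,0,0],"rotation":[0,0,0],"grip":85}]' 60; python3 -c "
from h import *
from rig import capture
p,d=capture('wrist');cv2.imwrite('pics/w4.png',p[:,:,::-1])
plan((640,-262,190),(638,-260,36))"
```

```text
time_s: 7.22
eef_pos: [475.3, -238.2, 193.1]
ee_rot: [0.558, -0.44, 0.556, 0.432]
force: [0.1, -0.4, 0.5]
grip_width: 0.995
t 7.27 p [ 474.5 -237.6  190.1] jaw yaw 1.328 tilt x [ 0.006 -0.004 -1.   ] force [-1.1  0.5 -0.6] grip 0.997 j [-0.69  0.36  1.55  0.    1.23 -2.01]
rot [0.0, -0.0054, 0.0127]
(640, -262, 190) lin [0.0037, -0.5549, 0.0535]
(638, -260, 36) lin [0.517, -0.5436, 0.0598]
```

View pics/w4.png

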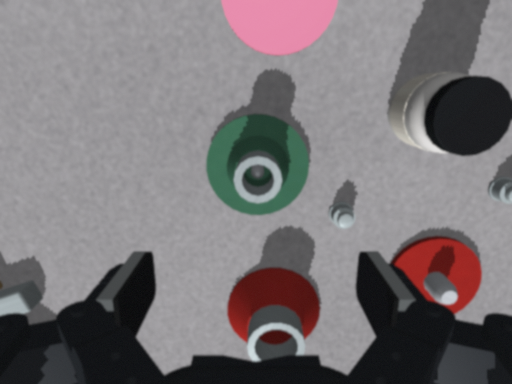

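```bash
python3 -m jog '[{"linear":[0,-0.08,0.01],"rotation":[0,0,0],"grip":85},{"linear":[0,-0.18,0.02],"rotation":[0,0,0],"grip":85},{"linear":[0,-0.28,0.03],"rotation":[0,0,0],"grip":85},{"linear":[0,-0.38,0.04],"rotation":[0,0,0],"grip":85},{"linear":[0,-0.47,0.05],"rotation":[0,0,0],"grip":85},{"linear":[0.05,-0.53,0.057],"rotation":[0,-0.005,0.012],"grip":85},{"linear":[0.15,-0.546,0.057],"rotation":[0,-0.005,0.012],"grip":85},{"linear":[0.22,-0.546,0.057],"rotation":[0,-0.005,0.012],"grip":85},{"linear":[0.22,-0.546,0.057],"rotation":[0,-0.005,0.012],"grip":85},{"linear":[0.22,-0.546,0.057],"rotation":[0,-0.005,0.012],"grip":85}]' 60; python3 -c "
from h import *
from rig import capture
c=calibration('wrist');p,d=capture('wrist');cv2.imwrite('pics/w5.png',p[:,:,::-1]);P=pts('wrist',d,c)
q=(abs(P[...,2]-62)<4)&(np.hypot(P[...,0]-638,P[...,1]+260)<40)
W=ray('wrist',np.argwhere(q)[:,::-1],62,c);print(len(W),circ(cv2.convexHull(W[:,:2].astype(np.float32))[:,0].astype(float)))
plan((638,-260,37))"
```

```text
time_s: 8.1
eef_pos: [637.4, -260.3, 124.0]
ee_rot: [0.556, -0.435, 0.557, 0.437]
force: [-0.3, 0.1, 1.1]
grip_width: 0.998
2772 (array([ 638.28086244, -258.19358675]), np.float64(27.820298176599554))
t 8.15 p [ 638.1 -260.7  126. ] jaw yaw 1.328 tilt x [ 0.001 -0.001 -1.   ] force [-0.1 -1.5  1. ] grip 0.993 j [-0.56  0.76  1.06 -0.    1.32 -1.89]
rot [0.0, -0.0007, 0.0018]
(638, -260, 37) lin [0.2966, 0.0012, 0.0024]
```

View pics/w5.png

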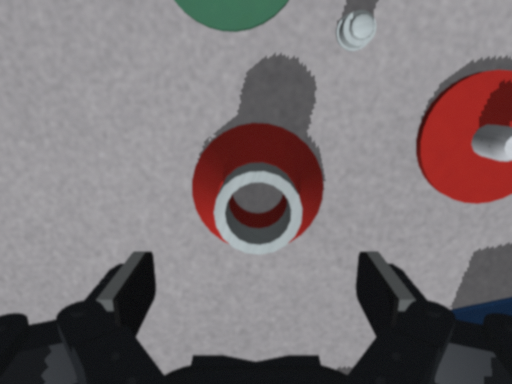

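```bash
python3 -m jog '[{"linear":[0.07,0.001,0.005],"rotation":[0,0,0],"grip":85},{"linear":[0.15,0.001,0.005],"rotation":[0,0,0],"grip":85},{"linear":[0.23,0.001,0.005],"rotation":[0,0,0],"grip":85},{"linear":[0.28,0.001,0.005],"rotation":[0,0,0],"grip":85},{"linear":[0.296,0.001,0.005],"rotation":[0,0,0],"grip":85},{"linear":[0.296,0.001,0.005],"rotation":[0,0,0],"grip":70},{"linear":[0.296,0.001,0.005],"rotation":[0,0,0],"grip":62},{"linear":[0.296,0.001,0.005],"rotation":[0,0,0],"grip":56},{"linear":[0.296,0.001,0.005],"rotation":[0,0,0],"grip":50},{"linear":[0.296,0.001,0.005],"rotation":[0,0,0],"grip":45},{"linear":[0.296,0.001,0.005],"rotation":[0,0,0],"grip":45},{"linear":[0.296,0.001,0.005],"rotation":[0,0,0],"grip":45}]' 70; python3 -c "
from h import *
plan((638,-260,120),(640,-85,120))"
```

```text
time_s: 9.15
eef_pos: [639.3, -259.7, 40.4]
ee_rot: [0.557, -0.438, 0.556, 0.434]
force: [-2.7, 1.0, 8.2]
grip_width: 0.636
t 9.15 p [ 639.3 -259.7   40.4] jaw yaw 1.329 tilt x [ 0.004 -0.003 -1.   ] force [-2.7  1.   8.2] grip 0.636 j [-0.56  0.85  1.13  0.    1.15 -1.88]
rot [0.0, -0.003, 0.0095]
(638, -260, 120) lin [-0.2655, 0.0026, -0.0023]
(640, -85, 120) lin [-0.267, 0.1361, 0.5656]
```

```bash
python3 -m jog '[{"linear":[-0.03,0,0],"rotation":[0,0,0],"grip":45},{"linear":[-0.09,0,0],"rotation":[0,0,0],"grip":45},{"linear":[-0.16,0,0],"rotation":[0,0,0],"grip":45},{"linear":[-0.23,0,0],"rotation":[0,0,0],"grip":45},{"linear":[-0.28,0,0],"rotation":[0,0,0],"grip":45},{"linear":[-0.3,0.01,0.03],"rotation":[0,0,0],"grip":45},{"linear":[-0.3,0.025,0.1],"rotation":[0,0,0],"grip":45},{"linear":[-0.3,0.045,0.18],"rotation":[0,0,0],"grip":45},{"linear":[-0.3,0.065,0.27],"rotation":[0,0,0],"grip":45},{"linear":[-0.3,0.085,0.36],"rotation":[0,0,0],"grip":45},{"linear":[-0.3,0.105,0.45],"rotation":[0,0,0],"grip":45},{"linear":[-0.3,0.126,0.53],"rotation":[0,-0.003,0.01],"grip":45},{"linear":[-0.3,0.136,0.566],"rotation":[0,-0.003,0.01],"grip":45},{"linear":[-0.3,0.136,0.566],"rotation":[0,-0.003,0.01],"grip":45},{"linear":[-0.3,0.136,0.566],"rotation":[0,-0.003,0.01],"grip":45}]' 70; python3 - <<'E'
from h import *
c,p,P=wristchk('w6',172,180,150,0)
plan((641,-84,60))
E
```

```text
time_s: 10.4
eef_pos: [639.8, -84.6, 129.9]
ee_rot: [0.556, -0.436, 0.557, 0.436]
force: [0.4, -1.5, -4.9]
grip_width: 0.636
t 10.45 p [639.9 -85.5 129.9] jaw yaw 1.328 tilt x [-0. -0. -1.] force [-1.  -0.1 -4.5] grip 0.635 j [-0.31  0.66  1.23 -0.    1.25 -1.64]
rot [-0.0, -0.0009, -0.0006]
(641, -84, 60) lin [0.2329, -0.0025, 0.0059]
```

View pics/w6.png

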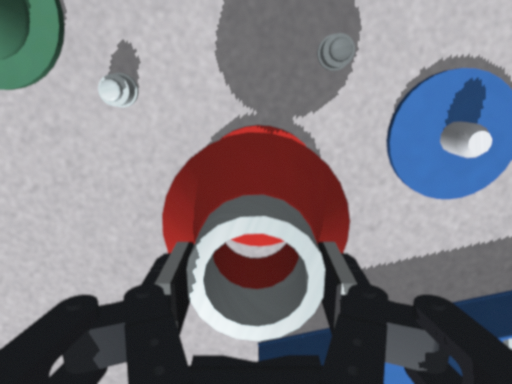

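```bash
cat >> h.py <<'E'
def ring(tag,u0,u1,v0,v1):
    from rig import capture
    c=calibration('wrist');p,d=capture('wrist');cv2.imwrite(f'pics/{tag}.png',p[:,:,::-1]);P=pts('wrist',d,c)
    v,u=np.mgrid[:384,:512]
    q=(p.min(2)>195)&(u>=u0)&(u<=u1)&(v>=v0)&(v<=v1)
    z=np.median(P[q][:,2]);uv=np.argwhere(q)[:,::-1]
    print("ring z",z.round(1),[np.round(x,1) for x in circ(ray('wrist',cv2.convexHull(uv.astype(np.int32))[:,0],z,c)[:,:2])])
E
python3 - <<'E'
from h import *
ring('w7',180,335,210,345)
plan((641,-84,60))
E
```

```text
ring z 151.2 [array([641.2, -87.4]), np.float64(29.2)]
t 10.5 p [639.9 -85.9 129.9] jaw yaw 1.327 tilt x [-0. -0. -1.] force [-0.1 -0.6 -4.3] grip 0.635 j [-0.31  0.66  1.23 -0.    1.25 -1.64]
rot [-0.0, -0.0007, -0.0004]
(641, -84, 60) lin [0.2329, -0.002, 0.0072]
```

```bash
python3 -m jog '[{"linear":[0.05,-0.001,0.006],"rotation":[0,0,0],"grip":45},{"linear":[0.11,-0.001,0.006],"rotation":[0,0,0],"grip":45},{"linear":[0.16,-0.001,0.006],"rotation":[0,0,0],"grip":45},{"linear":[0.2,-0.001,0.006],"rotation":[0,0,0],"grip":45},{"linear":[0.23,-0.001,0.006],"rotation":[0,0,0],"grip":45},{"linear":[0.245,-0.001,0.006],"rotation":[0,0,0],"grip":45},{"linear":[0.253,-0.001,0.006],"rotation":[0,0,0],"grip":45},{"linear":[0.26,-0.001,0.006],"rotation":[0,0,0],"grip":45},{"linear":[0.265,-0.001,0.006],"rotation":[0,0,0],"grip":45},{"linear":[0.269,-0.001,0.006],"rotation":[0,0,0],"grip":45},{"linear":[0.272,-0.001,0.006],"rotation":[0,0,0],"grip":45},{"linear":[0.272,-0.001,0.006],"rotation":[0,0,0],"grip":45},{"linear":[0.272,-0.001,0.006],"rotation":[0,0,0],"grip":45}]' 70; python3 -c "
from h import *
plan((641,-84,48))"
```

```text
time_s: 11.58
eef_pos: [640.7, -84.3, 48.5]
ee_rot: [0.557, -0.436, 0.557, 0.436]
force: [-0.3, 0.4, -4.5]
grip_width: 0.639
t 11.58 p [640.7 -84.3  48.5] jaw yaw 1.328 tilt x [ 0. -0. -1.] force [-0.3  0.4 -4.5] grip 0.639 j [-0.31  0.75  1.29 -0.    1.09 -1.64]
rot [0.0, -0.0009, 0.0005]
(641, -84, 48) lin [0.0017, -0.0007, 0.0012]
```

Not yet touching (force −4.5); creep down.

```bash
python3 -m jog '[{"linear":[0.003,0,0],"rotation":[0,0,0],"grip":45},{"linear":[0.006,0,0],"rotation":[0,0,0],"grip":45},{"linear":[0.007,0,0],"rotation":[0,0,0],"grip":45},{"linear":[0.007,0,0],"rotation":[0,0,0],"grip":45},{"linear":[0.007,0,0],"rotation":[0,0,0],"grip":45}]' 70; python3 -c "
from h import *
plan((641,-84,47))"
```

```text
time_s: 12.0
eef_pos: [640.8, -84.3, 48.4]
ee_rot: [0.557, -0.436, 0.557, 0.435]
force: [-7.8, 0.5, 10.0]
grip_width: 0.635
t 12.0 p [640.8 -84.3  48.4] jaw yaw 1.328 tilt x [ 0.001 -0.001 -1.   ] force [-7.8  0.5 10. ] grip 0.635 j [-0.31  0.75  1.29 -0.    1.09 -1.64]
rot [0.0, -0.0014, 0.0018]
(641, -84, 47) lin [0.0045, -0.0003, 0.0011]
```

```bash
python3 -m jog '[{"linear":[0.0,0,0],"rotation":[0,0,0],"grip":58},{"linear":[0.0,0,0],"rotation":[0,0,0],"grip":65},{"linear":[0.0,0,0],"rotation":[0,0,0],"grip":72},{"linear":[0.0,0,0],"rotation":[0,0,0],"grip":78},{"linear":[0.0,0,0],"rotation":[0,0,0],"grip":78},{"linear":[-0.03,0,0],"rotation":[0,0,0],"grip":80},{"linear":[-0.1,0,0],"rotation":[0,0,0],"grip":85},{"linear":[-0.2,0,0],"rotation":[0,0,0],"grip":85},{"linear":[-0.3,0,0],"rotation":[0,0,0],"grip":85},{"linear":[-0.4,0,0],"rotation":[0,0,0],"grip":85},{"linear":[-0.47,0,0],"rotation":[0,0,0],"grip":85},{"linear":[-0.47,0,0],"rotation":[0,0,0],"grip":85}]' 60; python3 -c "
from h import *
from rig import capture
p,d=capture('wrist');cv2.imwrite('pics/w8.png',p[:,:,::-1])
plan((460,251,185))"
```

```text
time_s: 13.0
eef_pos: [642.4, -84.6, 195.4]
ee_rot: [0.559, -0.439, 0.555, 0.433]
force: [0.6, 0.5, 0.6]
grip_width: 0.998
t 13.05 p [641.6 -84.4 192.4] jaw yaw 1.328 tilt x [ 0.006 -0.002 -1.   ] force [-0.2 -0.2 -1.2] grip 0.992 j [-0.31  0.61  1.15 -0.    1.38 -1.64]
rot [0.0, -0.002, 0.0123]
(460, 251, 185) lin [0.0185, 0.8566, 0.9396]
```

View pics/w8.png

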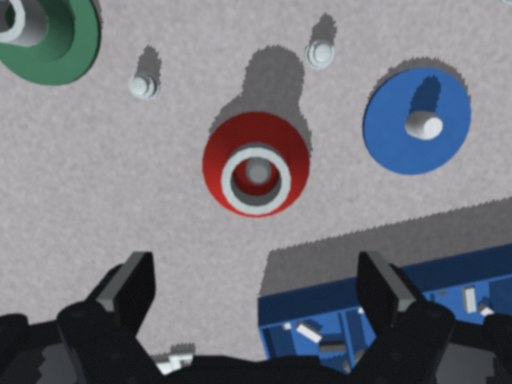

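```bash
python3 -m jog '[{"linear":[0,0.05,0.05],"rotation":[0,0,0],"grip":85},{"linear":[0,0.12,0.13],"rotation":[0,0,0],"grip":85},{"linear":[0,0.2,0.22],"rotation":[0,0,0],"grip":85},{"linear":[0,0.28,0.31],"rotation":[0,0,0],"grip":85},{"linear":[0,0.36,0.4],"rotation":[0,0,0],"grip":85},{"linear":[0,0.44,0.49],"rotation":[0,0,0],"grip":85},{"linear":[0,0.52,0.57],"rotation":[0,0,0],"grip":85},{"linear":[0,0.6,0.65],"rotation":[0,0,0],"grip":85},{"linear":[0,0.68,0.74],"rotation":[0,0,0],"grip":85},{"linear":[0,0.76,0.83],"rotation":[0,0,0],"grip":85},{"linear":[0,0.83,0.91],"rotation":[0,-0.002,0.012],"grip":85},{"linear":[0.02,0.857,0.94],"rotation":[0,-0.002,0.012],"grip":85},{"linear":[0.02,0.857,0.94],"rotation":[0,-0.002,0.012],"grip":85},{"linear":[0.02,0.857,0.94],"rotation":[0,-0.002,0.012],"grip":85}]' 60; python3 -c "
from h import *
from rig import capture
c=calibration('wrist');p,d=capture('wrist');cv2.imwrite('pics/w9.png',p[:,:,::-1]);P=pts('wrist',d,c)
q=(abs(P[...,2]-120)<4)&(np.hypot(P[...,0]-460,P[...,1]-250)<35)
W=ray('wrist',np.argwhere(q)[:,::-1],120,c);print(len(W),circ(cv2.convexHull(W[:,:2].astype(np.float32))[:,0].astype(float)))
plan((460,251,95))"
```

```text
time_s: 14.22
eef_pos: [459.7, 250.8, 183.6]
ee_rot: [0.556, -0.436, 0.557, 0.436]
force: [-0.3, -0.9, -0.3]
grip_width: 0.991
2269 (array([460.76428175, 253.80426074]), np.float64(23.883284347232934))
t 14.27 p [460.2 250.3 183.9] jaw yaw 1.327 tilt x [-0.001 -0.001 -1.   ] force [-0.1 -0.3 -0.1] grip 0.994 j [ 0.27  0.35  1.57 -0.    1.22 -1.05]
rot [-0.0, -0.0018, -0.0011]
(460, 251, 95) lin [0.2965, 0.001, 0.0024]
```

View pics/w9.png

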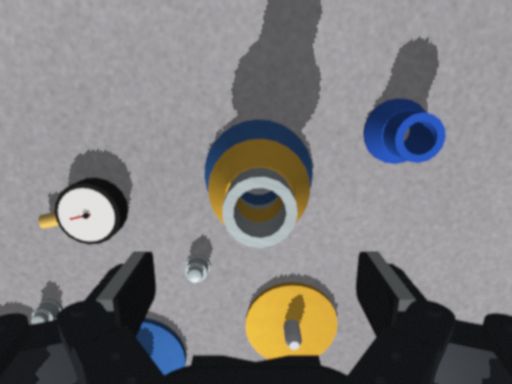

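```bash
python3 -m jog '[{"linear":[0.07,0.001,0.005],"rotation":[0,0,0],"grip":85},{"linear":[0.15,0.001,0.005],"rotation":[0,0,0],"grip":85},{"linear":[0.23,0.001,0.005],"rotation":[0,0,0],"grip":85},{"linear":[0.28,0.001,0.005],"rotation":[0,0,0],"grip":85},{"linear":[0.293,0.001,0.005],"rotation":[0,0,0],"grip":85},{"linear":[0.293,0.001,0.005],"rotation":[0,0,0],"grip":70},{"linear":[0.293,0.001,0.005],"rotation":[0,0,0],"grip":60},{"linear":[0.293,0.001,0.005],"rotation":[0,0,0],"grip":52},{"linear":[0.293,0.001,0.005],"rotation":[0,0,0],"grip":46},{"linear":[0.293,0.001,0.005],"rotation":[0,0,0],"grip":40},{"linear":[0.293,0.001,0.005],"rotation":[0,0,0],"grip":38},{"linear":[0.293,0.001,0.005],"rotation":[0,0,0],"grip":38},{"linear":[0.293,0.001,0.005],"rotation":[0,0,0],"grip":38}]' 60; python3 -c "
from h import *
plan((460,251,180),(634.5,244.5,180))"
```

```text
time_s: 15.35
eef_pos: [461.1, 251.8, 97.6]
ee_rot: [0.558, -0.436, 0.556, 0.435]
force: [-0.5, -0.7, 6.2]
grip_width: 0.537
t 15.35 p [461.1 251.8  97.6] jaw yaw 1.327 tilt x [ 0.002 -0.    -1.   ] force [-0.5 -0.7  6.2] grip 0.537 j [ 0.28  0.46  1.67 -0.    1.02 -1.05]
rot [-0.0, 0.0005, 0.0043]
(460, 251, 180) lin [-0.2747, 0.0022, -0.0035]
(634.5, 244.5, 180) lin [-0.2735, -0.5675, 0.1156]
```

```bash
python3 -m jog '[{"linear":[-0.03,0,0],"rotation":[0,0,0],"grip":38},{"linear":[-0.08,0,0],"rotation":[0,0,0],"grip":38},{"linear":[-0.14,0,0],"rotation":[0,0,0],"grip":38},{"linear":[-0.18,0,0],"rotation":[0,0,0],"grip":38},{"linear":[-0.2,0,0],"rotation":[0,0,0],"grip":38},{"linear":[-0.2,-0.04,0.01],"rotation":[0,0,0],"grip":38},{"linear":[-0.2,-0.11,0.02],"rotation":[0,0,0],"grip":38},{"linear":[-0.2,-0.2,0.04],"rotation":[0,0,0],"grip":38},{"linear":[-0.2,-0.29,0.06],"rotation":[0,0,0],"grip":38},{"linear":[-0.2,-0.38,0.08],"rotation":[0,0,0],"grip":38},{"linear":[-0.2,-0.46,0.095],"rotation":[0,0,0],"grip":38},{"linear":[-0.2,-0.53,0.11],"rotation":[0,0,0.004],"grip":38},{"linear":[-0.2,-0.567,0.115],"rotation":[0,0,0.004],"grip":38},{"linear":[-0.2,-0.567,0.115],"rotation":[0,0,0.004],"grip":38},{"linear":[-0.2,-0.567,0.115],"rotation":[0,0,0.004],"grip":38}]' 60; python3 - <<'E'
from h import *
c,p,P=wristchk('w10',17,30,150,0)
ring('w11',190,330,200,345)
plan((634.5,244.5,44))
E
```

```text
time_s: 16.6
eef_pos: [634.0, 244.2, 157.3]
ee_rot: [0.557, -0.435, 0.557, 0.436]
force: [0.2, -0.1, -3.0]
grip_width: 0.526
disc [  182   120   147   126 11149] z 132.9 [634.3 248.2] 49.8
ring z 179.7 [array([637.6, 241.8]), np.float64(18.8)]
t 16.7 p [633.5 244.6 157.9] jaw yaw 1.328 tilt x [-0.001  0.    -1.   ] force [-0.6  0.1 -3.2] grip 0.533 j [ 0.2   0.72  1.06  0.    1.37 -1.13]
rot [-0.0, -0.0002, -0.0015]
(634.5, 244.5, 44) lin [0.3797, -0.0036, 0.0006]
```

View pics/w10.png

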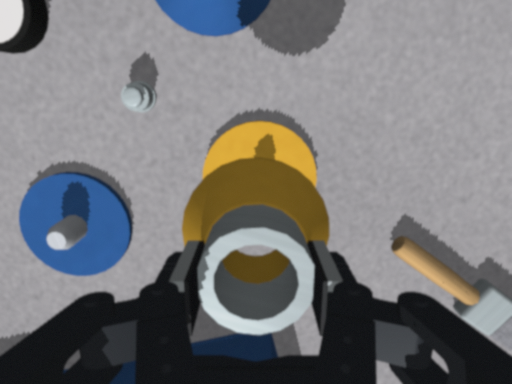

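```bash
python3 -m jog '[{"linear":[0.06,-0.001,0.004],"rotation":[0,0,0],"grip":38},{"linear":[0.13,-0.001,0.004],"rotation":[0,0,0],"grip":38},{"linear":[0.2,-0.001,0.004],"rotation":[0,0,0],"grip":38},{"linear":[0.26,-0.001,0.004],"rotation":[0,0,0],"grip":38},{"linear":[0.31,-0.001,0.004],"rotation":[0,0,0],"grip":38},{"linear":[0.34,-0.001,0.004],"rotation":[0,0,0],"grip":38},{"linear":[0.355,-0.001,0.004],"rotation":[0,0,0],"grip":38},{"linear":[0.364,-0.001,0.004],"rotation":[0,0,0],"grip":38},{"linear":[0.37,-0.001,0.004],"rotation":[0,0,0],"grip":38},{"linear":[0.376,-0.001,0.004],"rotation":[0,0,0],"grip":38},{"linear":[0.38,-0.001,0.004],"rotation":[0,0,0],"grip":38},{"linear":[0.38,-0.001,0.004],"rotation":[0,0,0],"grip":38},{"linear":[0.38,-0.001,0.004],"rotation":[0,0,0],"grip":38}]' 60; python3 -c "
from h import *
plan((634,246,43))"
```

```text
time_s: 17.78
eef_pos: [634.1, 245.7, 44.3]
ee_rot: [0.557, -0.436, 0.557, 0.436]
force: [0.6, 0.1, -2.3]
grip_width: 0.534
t 17.78 p [634.1 245.7  44.3] jaw yaw 1.328 tilt x [-0.  0. -1.] force [ 0.6  0.1 -2.3] grip 0.534 j [ 0.2   0.83  1.16  0.    1.15 -1.13]
rot [0.0, 0.0003, -0.0005]
(634, 246, 43) lin [0.0042, 0.0007, 0.0009]
```

```bash
python3 -m jog '[{"linear":[0.002,0,0],"rotation":[0,0,0],"grip":38},{"linear":[0.004,0,0],"rotation":[0,0,0],"grip":38},{"linear":[0.005,0,0],"rotation":[0,0,0],"grip":38},{"linear":[0.005,0,0],"rotation":[0,0,0],"grip":38},{"linear":[0.005,0,0],"rotation":[0,0,0],"grip":38}]' 60; python3 -c "
from h import *
plan((634,246,43))"
```

```text
time_s: 18.2
eef_pos: [634.3, 245.8, 43.7]
ee_rot: [0.557, -0.436, 0.557, 0.436]
force: [-3.1, -0.8, 5.5]
grip_width: 0.534
t 18.2 p [634.3 245.8  43.7] jaw yaw 1.328 tilt x [ 0.  0. -1.] force [-3.1 -0.8  5.5] grip 0.534 j [ 0.2   0.83  1.16  0.    1.15 -1.13]
rot [-0.0, 0.0007, 0.0007]
(634, 246, 43) lin [0.0022, 0.0011, 0.0006]
```

Contact at the expected height; release and rise.

```bash
python3 -m jog '[{"linear":[0.0,0,0],"rotation":[0,0,0],"grip":50},{"linear":[0.0,0,0],"rotation":[0,0,0],"grip":57},{"linear":[0.0,0,0],"rotation":[0,0,0],"grip":65},{"linear":[0.0,0,0],"rotation":[0,0,0],"grip":75},{"linear":[0.0,0,0],"rotation":[0,0,0],"grip":75},{"linear":[-0.03,0,0],"rotation":[0,0,0],"grip":80},{"linear":[-0.1,0,0],"rotation":[0,0,0],"grip":85},{"linear":[-0.2,0,0],"rotation":[0,0,0],"grip":85},{"linear":[-0.3,0,0],"rotation":[0,0,0],"grip":85},{"linear":[-0.37,0,0],"rotation":[0,0,0],"grip":85},{"linear":[-0.37,0,0],"rotation":[0,0,0],"grip":85}]' 60; python3 -c "
from h import *
from rig import capture
p,d=capture('wrist');cv2.imwrite('pics/w12.png',p[:,:,::-1])
plan((460,252,130))"
```

```text
time_s: 19.12
eef_pos: [636.1, 246.2, 161.0]
ee_rot: [0.56, -0.437, 0.554, 0.434]
force: [0.7, -0.9, 0.6]
grip_width: 0.998
t 19.17 p [635.3 246.  158.1] jaw yaw 1.328 tilt x [ 0.006  0.001 -1.   ] force [ 0.8 -0.7 -1.1] grip 0.996 j [ 0.2   0.72  1.06  0.    1.36 -1.13]
rot [-0.0, 0.0055, 0.0109]
(460, 252, 130) lin [0.0901, 0.5724, -0.1212]
```

View pics/w12.png

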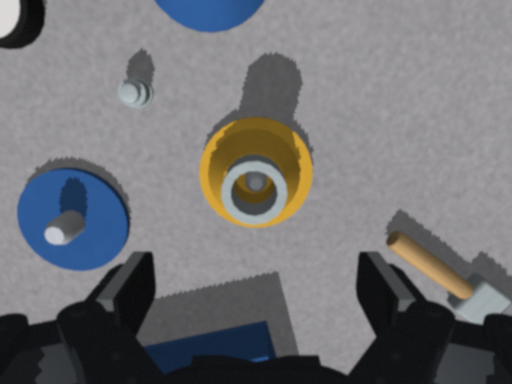

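Yellow is on its disc with its pin in the bore (pin top at ~(257,183)). Now the blue cone.

```bash
python3 -m jog '[{"linear":[0,0.04,-0.01],"rotation":[0,0,0],"grip":85},{"linear":[0,0.12,-0.03],"rotation":[0,0,0],"grip":85},{"linear":[0,0.22,-0.05],"rotation":[0,0,0],"grip":85},{"linear":[0,0.32,-0.07],"rotation":[0,0,0],"grip":85},{"linear":[0.02,0.42,-0.09],"rotation":[0,0,0],"grip":85},{"linear":[0.06,0.51,-0.11],"rotation":[0,0.005,0.011],"grip":85},{"linear":[0.09,0.572,-0.121],"rotation":[0,0.005,0.011],"grip":85},{"linear":[0.09,0.572,-0.121],"rotation":[0,0.005,0.011],"grip":85},{"linear":[0.09,0.572,-0.121],"rotation":[0,0.005,0.011],"grip":85}]' 60; python3 -c "
from h import *
from rig import capture
c=calibration('wrist');p,d=capture('wrist');cv2.imwrite('pics/w13.png',p[:,:,::-1]);P=pts('wrist',d,c)
q=(abs(P[...,2]-62)<4)&(np.hypot(P[...,0]-460,P[...,1]-250)<40)
W=ray('wrist',np.argwhere(q)[:,::-1],62,c);print(len(W),circ(cv2.convexHull(W[:,:2].astype(np.float32))[:,0].astype(float)))
plan((460,252,38))"
```

```text
time_s: 19.92
eef_pos: [459.5, 252.1, 129.7]
ee_rot: [0.556, -0.436, 0.557, 0.436]
force: [-0.4, -0.5, -0.1]
grip_width: 0.994
2611 (array([462.68994943, 253.38084888]), np.float64(27.863785518804665))
t 19.97 p [460.6 252.  130.1] jaw yaw 1.328 tilt x [ 0.  0. -1.] force [ 0.1 -0.9 -0.2] grip 1.001 j [ 0.28  0.41  1.63  0.    1.09 -1.05]
rot [-0.0, 0.0007, 0.0004]
(460, 252, 38) lin [0.3071, 0.0019, -0.0007]
```

View pics/w13.png

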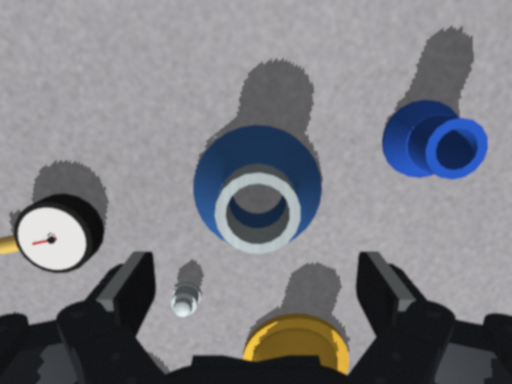

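```bash
python3 -m jog '[{"linear":[0.07,-0.004,0.001],"rotation":[0,0,0],"grip":85},{"linear":[0.15,-0.004,0.001],"rotation":[0,0,0],"grip":85},{"linear":[0.23,-0.004,0.001],"rotation":[0,0,0],"grip":85},{"linear":[0.28,-0.004,0.001],"rotation":[0,0,0],"grip":85},{"linear":[0.305,-0.004,0.001],"rotation":[0,0,0],"grip":85},{"linear":[0.305,-0.004,0.001],"rotation":[0,0,0],"grip":70},{"linear":[0.305,-0.004,0.001],"rotation":[0,0,0],"grip":62},{"linear":[0.305,-0.004,0.001],"rotation":[0,0,0],"grip":56},{"linear":[0.305,-0.004,0.001],"rotation":[0,0,0],"grip":50},{"linear":[0.305,-0.004,0.001],"rotation":[0,0,0],"grip":45},{"linear":[0.305,-0.004,0.001],"rotation":[0,0,0],"grip":45},{"linear":[0.305,-0.004,0.001],"rotation":[0,0,0],"grip":45}]' 70; python3 -c "
from h import *
plan((460,251,160),(637,71,160))"
```

```text
time_s: 20.97
eef_pos: [462.9, 252.4, 40.3]
ee_rot: [0.558, -0.436, 0.556, 0.435]
force: [-0.4, -0.9, 5.5]
grip_width: 0.622
t 20.97 p [462.9 252.4  40.3] jaw yaw 1.328 tilt x [ 0.004  0.001 -1.   ] force [-0.4 -0.9  5.5] grip 0.622 j [ 0.28  0.55  1.7   0.    0.89 -1.05]
rot [-0.0, 0.004, 0.0063]
(460, 251, 160) lin [-0.3989, 0.0071, -0.0061]
(637, 71, 160) lin [-0.3975, -0.7097, -0.4467]
```

```bash
python3 -m jog '[{"linear":[-0.03,0,0],"rotation":[0,0,0],"grip":45},{"linear":[-0.1,0,0],"rotation":[0,0,0],"grip":45},{"linear":[-0.18,0,0],"rotation":[0,0,0],"grip":45},{"linear":[-0.26,0,0],"rotation":[0,0,0],"grip":45},{"linear":[-0.33,0,0],"rotation":[0,0,0],"grip":45},{"linear":[-0.36,-0.02,-0.01],"rotation":[0,0,0],"grip":45},{"linear":[-0.36,-0.08,-0.05],"rotation":[0,0,0],"grip":45},{"linear":[-0.36,-0.16,-0.1],"rotation":[0,0,0],"grip":45},{"linear":[-0.36,-0.25,-0.16],"rotation":[0,0,0],"grip":45},{"linear":[-0.36,-0.34,-0.21],"rotation":[0,0,0],"grip":45},{"linear":[-0.36,-0.43,-0.27],"rotation":[0,0,0],"grip":45},{"linear":[-0.36,-0.52,-0.33],"rotation":[0,0,0],"grip":45},{"linear":[-0.36,-0.6,-0.38],"rotation":[0,0,0],"grip":45},{"linear":[-0.36,-0.67,-0.42],"rotation":[0,0.004,0.006],"grip":45},{"linear":[-0.36,-0.71,-0.447],"rotation":[0,0.004,0.006],"grip":45},{"linear":[-0.36,-0.71,-0.447],"rotation":[0,0.004,0.006],"grip":45},{"linear":[-0.36,-0.71,-0.447],"rotation":[0,0.004,0.006],"grip":45}]' 70; python3 - <<'E'
from h import *
c,p,P=wristchk('w14',100,125,150,0)
plan((637.5,72,48.3))
E
```

```text
time_s: 22.38
eef_pos: [637.0, 70.1, 147.9]
ee_rot: [0.557, -0.435, 0.557, 0.436]
force: [-0.3, 0.8, -3.9]
grip_width: 0.626
disc [  163   121   186   134 13512] z 125.8 [636.9  74.1] 49.4
t 22.43 p [636.6  70.9 148.2] jaw yaw 1.328 tilt x [-0.001  0.    -1.   ] force [ 0.7  0.5 -4.5] grip 0.62 j [-0.07  0.64  1.23  0.    1.28 -1.4 ]
rot [-0.0, -0.0001, -0.0028]
(637.5, 72, 48.3) lin [0.3329, -0.0024, 0.0044]
```

View pics/w14.png

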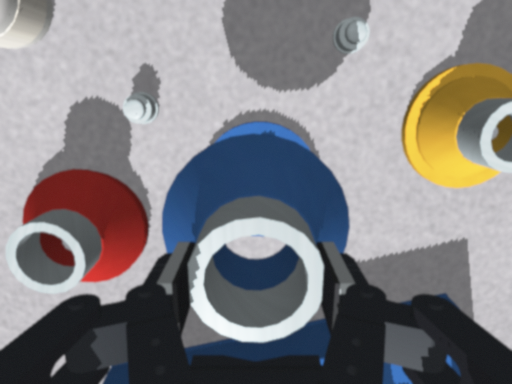

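```bash
python3 -m jog '[{"linear":[0.05,-0.002,0.005],"rotation":[0,0,0],"grip":45},{"linear":[0.12,-0.002,0.005],"rotation":[0,0,0],"grip":45},{"linear":[0.18,-0.002,0.005],"rotation":[0,0,0],"grip":45},{"linear":[0.23,-0.002,0.005],"rotation":[0,0,0],"grip":45},{"linear":[0.27,-0.002,0.005],"rotation":[0,0,0],"grip":45},{"linear":[0.295,-0.002,0.005],"rotation":[0,0,0],"grip":45},{"linear":[0.308,-0.002,0.005],"rotation":[0,0,0],"grip":45},{"linear":[0.316,-0.002,0.005],"rotation":[0,0,0],"grip":45},{"linear":[0.323,-0.002,0.005],"rotation":[0,0,0],"grip":45},{"linear":[0.329,-0.002,0.005],"rotation":[0,0,0],"grip":45},{"linear":[0.333,-0.002,0.005],"rotation":[0,0,0],"grip":45},{"linear":[0.335,-0.002,0.005],"rotation":[0,0,0],"grip":45},{"linear":[0.337,-0.002,0.005],"rotation":[0,0,0],"grip":45},{"linear":[0.337,-0.002,0.005],"rotation":[0,0,0],"grip":45}]' 70; python3 -c "
from h import *
plan((637.5,72,48))"
```

```text
time_s: 23.6
eef_pos: [637.7, 72.2, 48.4]
ee_rot: [0.557, -0.436, 0.557, 0.436]
force: [-5.7, -1.3, 6.1]
grip_width: 0.622
t 23.6 p [637.7  72.2  48.4] jaw yaw 1.328 tilt x [-0.  0. -1.] force [-5.7 -1.3  6.1] grip 0.622 j [-0.07  0.75  1.31  0.    1.09 -1.4 ]
rot [0.0, 0.0001, -0.0009]
(637.5, 72, 48) lin [0.0015, 0.0004, -0.0008]
```

Contact at the expected height; release, rise, and move back so the cameras see everything.

```bash
python3 -m jog '[{"linear":[0.0,0,0],"rotation":[0,0,0],"grip":58},{"linear":[0.0,0,0],"rotation":[0,0,0],"grip":65},{"linear":[0.0,0,0],"rotation":[0,0,0],"grip":72},{"linear":[0.0,0,0],"rotation":[0,0,0],"grip":78},{"linear":[0.0,0,0],"rotation":[0,0,0],"grip":78},{"linear":[-0.03,0,0],"rotation":[0,0,0],"grip":80},{"linear":[-0.1,0,0],"rotation":[0,0,0],"grip":85},{"linear":[-0.2,0,0],"rotation":[0,0,0],"grip":85},{"linear":[-0.3,0,0],"rotation":[0,0,0],"grip":85},{"linear":[-0.4,0,0],"rotation":[0,0,0],"grip":85},{"linear":[-0.5,0,0],"rotation":[0,0,0],"grip":85},{"linear":[-0.52,0.08,0.03],"rotation":[0,0,0],"grip":85},{"linear":[-0.52,0.2,0.08],"rotation":[0,0,0],"grip":85},{"linear":[-0.52,0.32,0.15],"rotation":[0,0,0],"grip":85},{"linear":[-0.52,0.42,0.22],"rotation":[0,0,0],"grip":85},{"linear":[-0.52,0.52,0.3],"rotation":[0,0,0],"grip":85},{"linear":[-0.52,0.6,0.38],"rotation":[0,0,0],"grip":85},{"linear":[-0.52,0.7,0.45],"rotation":[0,0,0],"grip":85},{"linear":[-0.52,0.75,0.5],"rotation":[0,0,0],"grip":85},{"linear":[-0.52,0.75,0.5],"rotation":[0,0,0],"grip":85}]' 60; python3 - <<'E'
from h import *
from rig import capture
plan()
for n in("scene","top"):
    p,d=capture(n);cv2.imwrite(f"pics/{n}9.png",p[:,:,::-1]);P=pts(n,d)
    for nm,c0,zt in(("red",(641,-84),70),("blue",(637,72),70),("yellow",(634,245),66),("green",(474,-238),60),("jar",(463,-78),85)):
        q=(np.hypot(P[...,0]-c0[0],P[...,1]-c0[1])<45)&(abs(P[...,2]-zt)<5)
        if q.sum()<20: print(n,nm,q.sum());continue
        W=ray(n,np.argwhere(q)[:,::-1],zt)
        ct,r=circ(cv2.convexHull(W[:,:2].astype(np.float32))[:,0].astype(float));print(n,nm,q.sum(),ct.round(1),r.round(1),"z",np.median(P[q][:,2]).round(1))
a=cv2.resize(cv2.imread("pics/top9.png")[130:290,150:400],(800,512));cv2.imwrite("pics/t9.png",a)
E
```

```text
time_s: 25.27
eef_pos: [453.2, 274.8, 205.6]
ee_rot: [0.556, -0.437, 0.556, 0.437]
force: [0.7, 0.1, 0.5]
grip_width: 0.998
t 25.27 p [453.2 274.8 205.6] jaw yaw 1.332 tilt x [ 0.     0.001 -1.   ] force [0.7 0.1 0.5] grip 0.998 j [ 0.32  0.34  1.52  0.    1.27 -1.01]
rot [0.0, 0.0025, -0.0002]
scene red 216 [639.2 -86.8] 28.5 z 70.5
scene blue 172 [636.8  69.3] 29.1 z 70.5
scene yellow 118 [632.7 242.6] 25.1 z 66.3
scene green 134 [ 473.6 -238.5] 20.6 z 60.3
scene jar 292 [458.9 -78. ] 28.8 z 85.9
top red 122 [638.8 -84.4] 27.7 z 70.5
top blue 126 [636.4  72. ] 27.4 z 70.2
top yellow 106 [633.  244.8] 23.5 z 65.9
top green 84 [ 473.2 -236.6] 19.4 z 60.2
top jar 286 [458.6 -75.7] 27.3 z 85.3
```

View pics/t9.png

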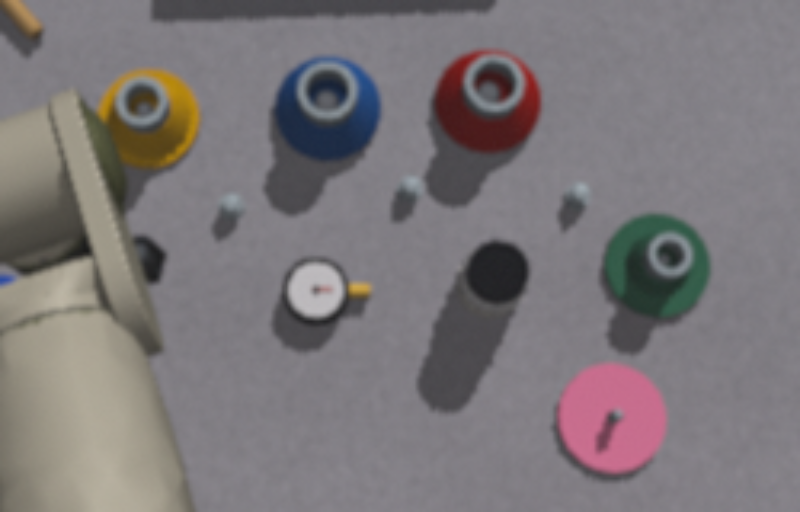

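View pics/scene9.png

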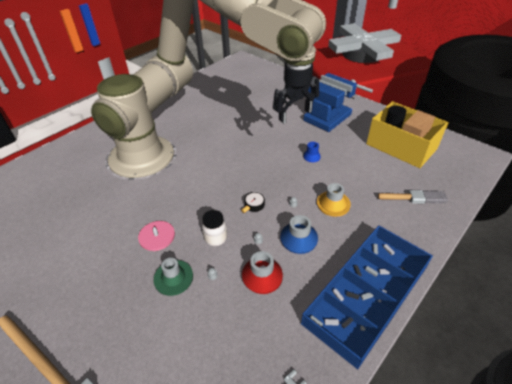

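```bash
python3 -c "
from rig import finish_job
print(finish_job())"
```

```text
the job is handed in; nothing more can be done
None
```

All four cones are standing neck up on the posts of their own colour, and the job is handed in at about 25 s of the 106 s allowed. I placed green, red, yellow and blue in that order. Each was lowered until the wrist force showed contact at the expected height, then released. The gripper is open and clear of everything.

- **Axis offset:** the last top and scene pictures put every cone axis within about 4 mm of its post (limit 13 mm).
- **Height:** the neck tops are at about 70, 70, 66 and 60 mm for red, blue, yellow and green, which is within 1 mm of resting flat.
- **Pins:** the wrist and top pictures show the pin inside the bore of the red, yellow and blue cones. For green I could not tell clearly, but its height and centring fit.
- **Jar and gauge:** both look unmoved, as do the blue look-alike cone and the pink look-alike post. I judged the gauge by eye, without measuring it.

**Disagreements:**
- The cameras differ from each other by about 2–4 mm, as the calibration allows.
- The jar read about 4 mm off its first estimate. I measured it within a narrower window the second time, and the arm never went near it.
- One circle fit of the held yellow neck came out too small, so I ignored it.

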